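Hang the gas cylinder key on its snap hook

TASK

Hang the gas cylinder key back on its snap hook: pick up the key that has the round eye, bring the eye down over the hook's nose and push it gently against the sprung gate until it passes inside and the gate snaps shut behind it. Let go so that the key hangs freely and has stopped swinging, do not force the hook, and leave the other things on the bench where they are.

Things in the scene. Friction and masses are not known exactly. Their poses are not given: they have to be found in the camera images.
- key: T-handled gas cylinder key lying on the bench, 0.13-0.21 kg. Origin: centre of the underside of its grey T-grip, a bar 90 mm long in y, 16 mm thick in x, 42 mm high in z: grip it across x, above the stem. Along +x an 8 mm round stem (top at z = 11 mm) to a steel ring, the eye, lying in the x-y plane, centre at z = 7 mm, far edge at x = 73 mm. On the -x side a 14 mm high socket, to x = -28 mm.
- eye (a point): Centre of the key's ring (x = 56, y = 0, z = 7 mm in the key's frame; same axes). The ring is 6 mm round bar, inner diameter 22 mm, outer 34 mm.
- stand: Fixed lab stand with the snap hook. Origin on the bench straight below the hook's upright nose; z up. The hook is a J of 8 mm round steel bar in the stand's x-z plane: nose at x = 0, free end up; shank at x = 32 mm; rounded bowl between; 24 mm throat, open upward, closed by the gate. From the shank's top a 10 mm rod runs level to -y, 16 mm above the gate.
- nominal (a point): On the nose's axis, 195 mm above the bench, in the stand's frame: mid-range height of the shut gate's centre line. The true line is up to 30 mm higher or lower; that is NOT measured: feel or look for it. The hook takes at most 22 N from the key. From the true gate line: top of nose 14 mm up, upper face of bowl 29 mm down, hook's underside 37 mm down.
- hang (a point): Where the ring's centre comes to hang at mid-range height: 40 mm below the gate line, at x = 16 mm, 155 mm above the bench; up to 30 mm higher or lower with the hook. Key hanging: grip down (up to 0.35 rad off plumb), 30 mm or more clear of the bench. The key is free to swing down there in the stand's x-z plane.
- post (a point): Top of the stand's 12 mm steel post, 290 mm above the bench, at x = 32, y = -130 mm in the stand's frame. A grey metal clamp on it holds the hook's rod at an unmeasured height; it stays put in use. Base plate 120 by 100 by 12 mm below the post.
- gate (a joint): Gate: 5 mm steel bar hinged at the shank (x = 27 mm), level to the nose's inner side. 0 rad shut, grows as its free end is pushed down, to 1.3; sprung shut (0.05 N m, +0.05 per rad; 4-8 N to pass). Ring level over nose, key's x along stand's x (grip at -x): ring's far bar meets the gate with ring centre 5 mm above gate line, is past it 19-22 below, meets the bowl 26 below.
- driver: Bystander: a driver with the same grey T-grip and socket, but a straight 8 mm shaft without a ring. Origin: centre of the grip's underside; x along the shaft, which ends at x = 68 mm. Leave it.
- bottle: Bystander: white screw-top jar, 58 mm in diameter, 110 mm tall; origin at the centre of its underside. Leave it.
- tube_block: Bystander: white block of tubes, 50 by 100 mm, 57 mm tall; origin at the centre of its underside. Leave it.

How it is judged:
By the outcome, as a careful person would: the job done as asked, in the order asked, and still so for the second after the job is handed in, with the robot touching nothing.
It also fails if it takes over 54 s, if anything falls off the work surface, if the arm or the gripper's body presses on something with over 40 N, if the wrist force passes 120 N, or if a joint passes its speed limit or range.

ROBOT

A 6-joint arm with a two-finger parallel gripper is mounted at the origin on the work surface. World frame = base frame: x ahead of the robot, y to its left, z up, the work surface at z = 0. Lengths are in m, angles in degrees, forces in N, time in s.
With the tool pointing down it reaches from about 0.35 to 0.925 m from the base axis. Payload 6.4 kg.
Tool frame: the origin (TCP) lies on the centre line of the jaws, within the pads' length; the fingertips stand 14 mm ahead of it and the grasp point (between the pads) lies 5 mm behind it (r.tip_extent is the distance from the TCP to the fingertips, in m); z points along the fingers, y is the direction in which the jaws open and shut (so a half turn about z gives the same grasp; the last joint's range is limited). The gripper opens to 94 mm and grips with 3 to 60 N. Pads are 16 mm wide; open, the fingers measure 119 mm over their backs; the gripper's body (75 mm by 177 mm) begins 78 mm behind the grasp point.
Start: joints at [65.369, 14.043, 89.255, -0, 76.702, -9.975], TCP at [0.164, 0.629, 0.219] pointing down, gripper open.
Joint ranges: [-179.41, 179.41], [-58.25, 129.5], [7.25, 145.43], [-54.29, 234.29], [11.92, 165.04], [-157.13, 157.13]. Speed limits (degrees/s): [147.25, 147.25, 180, 180, 180, 180].

INTERFACE

Orientations are given as [roll, pitch, yaw] about the fixed x, y, z axes, in that order (R = Rz(yaw) Ry(pitch) Rx(roll)).
In Python, from cell import sensors, grab_frame, camera_info, hand_in, r gives the robot as it stands.
- The arm moves only by the tool send_rows, never from a script. Its argument "rows" is one flat list of numbers, 6 for each row, row after row: the shift along the tool's x, y, z in mm, then the turn, a rotation vector about the tool's x, y, z in degrees. A call has 1 to 12 rows; each row is the pose to reach, as a shift and turn from the pose measured when the call began, along the tool's axes at that moment; what a row does not reach only later rows make up. A row lasts 1/12 s, in which the tool goes at most 41.7 mm and 7.16 degrees, less where a joint would pass 70% of its speed; a pose out of reach is approached as far as the arm can. A call with a gripper value outside its range is refused whole. "claw" is the finger opening in mm, from 0 to 94, set as the call begins (left out, the last holds). The fingers move at their own pace and stop on an object; "force" is the grip in N (left out, the last holds). Time passes only in rows, so rows that repeat a pose let the fingers close. It gives the time, the measured TCP pose, the force and the opening at its end, in the units of the state.
- sensors.get_state(): the state, without advancing time (a new reading comes with each control period).
- grab_frame(name): name is "scene" or "top"; returns the picture (480x640x3 uint8, red, green, blue); there is no depth.
- camera_info(name): a dict with "fx", "fy", "cx", "cy" (pixels), "R" (3x3) and "t" (3): a world point X has camera coordinates R X + t. Camera axes: x right, y down, z forward; pixel columns grow to the right and rows downward; lengths in m; the calibration is good to about 2 mm. A picture is of the moment at which its call begins. camera_info takes no time and is no camera call.
- hand_in(): hands the job in, once; it reports no verdict.
The state is a dict: "time_s": time; "joint_pos": joint angles; "qd": joint speeds; "effort": joint torques, N m; "tool_pos": TCP position; "eef_rot": TCP orientation; "force": force on the tool from outside, world axes, zero at the start; "ft_torque": the same for the moment, N m; "grip_width": opening from 0.0 (shut) to 1.0 (fully open).
Only numpy, scipy, OpenCV 4.12 (cv2) and the standard library are available. Lean on these libraries where they do the work, as an engineer would, in place of code of your own. Each camera call takes 0.05 s, during which the arm holds its last target.

## Working session

There is one attempt and no reset: what is moved stays moved. The work goes in short steps, Python scripts to look and compute and a tool call to move; the robot and the scene stay as the last step left them, time stands still between calls to the robot, and variables do not carry over. Pictures are saved under pics/ and viewed, and the job is handed in when it is done.

Besides the shell and the picture viewer there is one more tool, called after ">>>" by a JSON object that holds its "fn" and its "kwargs". send_rows: Moves the arm, as the interface text tells. Its arguments: {"type":"object","properties":{"rows":{"type":"array"},"claw":{"type":"number"},"force":{"type":"number"}},"required":["rows"]}

```bash
mkdir -p pics; ls
python3 - <<'E'
from cell import sensors, grab_frame, camera_info
import cv2
print(sensors.get_state())
for n in("scene","top"):
    print(n,camera_info(n)); cv2.imwrite(f"pics/{n}0.png",grab_frame(n)[:,:,::-1])
E
```

```text
pics
{'time_s': 0.0, 'joint_pos': array([ 6.53690287e+01,  1.40821442e+01,  8.93228361e+01, -3.48140494e-04,
        7.67023083e+01, -9.97380747e+00]), 'qd': array([-0.01047653,  0.08582428, -0.00416866, -0.13219694,  0.00995037,
       -0.05373289]), 'effort': array([ 2.10916012e-03, -4.15847075e+01, -3.14596832e+01,  6.85530924e-02,
        3.32696666e-02, -1.45108793e-04]), 'tool_pos': array([0.16421459, 0.62833192, 0.21838686]), 'eef_rot': array([-1.79894274e+02, -1.82486131e-02,  1.65342900e+02]), 'force': array([-0.49314407,  0.15040033,  0.50974002]), 'ft_torque': array([-0.03673224,  0.00689994, -0.00318438]), 'grip_width': 0.9995275088877003}
scene {'fx': 433.83869084541516, 'fy': 433.83869084541516, 'cx': 313.83134409865914, 'cy': 236.55501933322918, 'R': array([[ 0.39325487,  0.91934564, -0.01241827],
       [ 0.71309967, -0.31350225, -0.62706076],
       [-0.58037873,  0.23773923, -0.77887135]]), 't': array([-0.24440306, -0.31453999,  1.46016177])}
top {'fx': 619.0569313253698, 'fy': 619.0569313253698, 'cx': 318.9962289248016, 'cy': 245.57072423085444, 'R': array([[ 6.01651855e-02, -9.98188417e-01,  1.85921649e-04],
       [-9.74922899e-01, -5.88028483e-02, -2.14633562e-01],
       [ 2.14255668e-01,  1.27322088e-02, -9.76694630e-01]]), 't': array([-0.02596283,  0.62920091,  1.37331604])}
```

View pics/scene0.png

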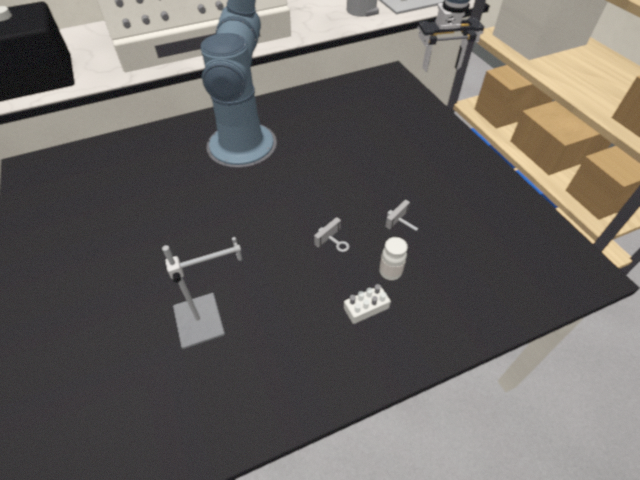

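View pics/top0.png

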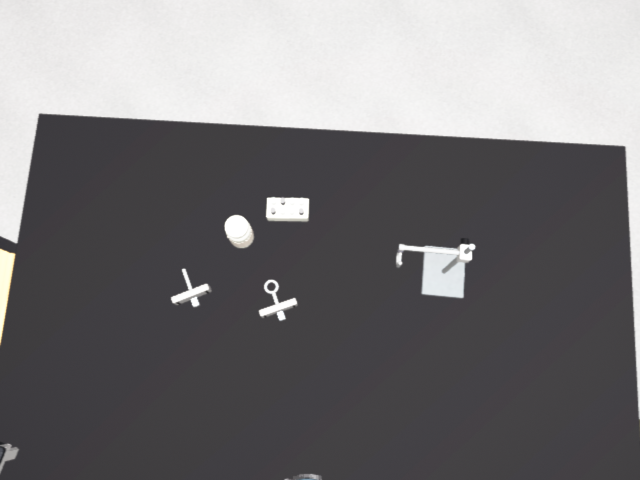

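The scene view shows the key around (332,235), the driver around (400,215), and the stand with the hook around (238,250). In the top view, the key ring is near (271,286) and the hook is near (400,257). I'll zoom in on these.

Run:
```python
import cv2,numpy as np
t=cv2.imread("pics/top0.png");s=cv2.imread("pics/scene0.png")
def c(im,x,y,w,h,k): return cv2.resize(im[y:y+h,x:x+w],None,fx=k,fy=k,interpolation=cv2.INTER_CUBIC)
cv2.imwrite("pics/z1.png",np.vstack([np.hstack([c(t,245,270,66,60,6),c(t,385,230,66,60,6)]) ,np.hstack([c(s,305,210,66,40,6),c(s,195,225,66,40,6)])]))
```

```text
(no output)
```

View pics/z1.png

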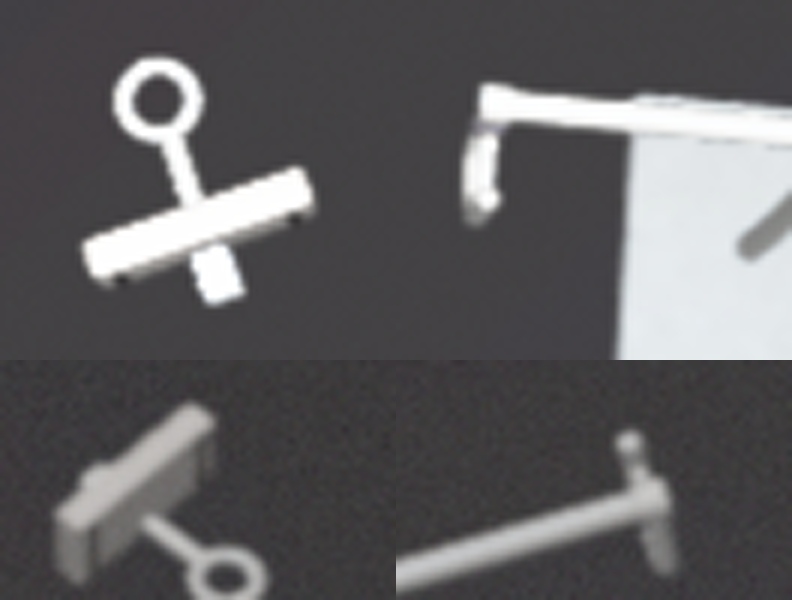

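```bash
cat > h.py <<'E'
import numpy as np,cv2
from cell import camera_info
C={n:camera_info(n) for n in("scene","top")}
def proj(n,X):
    c=C[n];p=np.atleast_2d(X)@np.array(c["R"]).T+c["t"]
    return np.c_[c["fx"]*p[:,0]/p[:,2]+c["cx"],c["fy"]*p[:,1]/p[:,2]+c["cy"]],p[:,2]
def P(n):
    c=C[n];K=np.array([[c["fx"],0,c["cx"]],[0,c["fy"],c["cy"]],[0,0,1]])
    return K@np.c_[c["R"],c["t"]]
def tri(a,b): # top px, scene px
    X=cv2.triangulatePoints(P("top"),P("scene"),np.float64(a),np.float64(b)).ravel();return X[:3]/X[3]
def ray(n,uv,z):
    c=C[n];d=np.array(c["R"]).T@np.array([(uv[0]-c["cx"])/c["fx"],(uv[1]-c["cy"])/c["fy"],1]);o=-np.array(c["R"]).T@c["t"]
    return o+d*(z-o[2])/d[2]
E
cat > fit.py <<'E'
from h import *
from scipy.optimize import minimize
import sys
S=8
def rz(p,x,y,yaw):
    c,s=np.cos(yaw),np.sin(yaw);p=np.atleast_2d(p)
    return np.c_[x+c*p[:,0]-s*p[:,1],y+s*p[:,0]+c*p[:,1],p[:,2]]
def caps(im,n,pts,d,box):
    uv,z=proj(n,pts)
    uv=(uv-box[:2]+0.5)*S-0.5
    for i in range(len(uv)-1):
        w=C[n]["fx"]*d/z[i]*S
        cv2.line(im,*[tuple(int(v) for v in np.round(q*16)) for q in (uv[i],uv[i+1])],1.,max(1,int(round(w))),cv2.LINE_AA,4)
def boxhull(im,n,pts,box):
    uv,_=proj(n,pts);uv=(uv-box[:2]+0.5)*S-0.5
    cv2.fillConvexPoly(im,cv2.convexHull(np.round(uv*16).astype(np.int32)),1.,cv2.LINE_AA,4)
def bx(x0,x1,y0,y1,z0,z1): return np.array([[x,y,z] for x in(x0,x1) for y in(y0,y1) for z in(z0,z1)])/1000
def key(im,n,q,box):
    T=lambda p:rz(p,q[0],q[1],q[2])
    boxhull(im,n,T(bx(-8,8,-45,45,0,42)),box)
    boxhull(im,n,T(bx(-28,0,-6,6,0,14)),box)
    caps(im,n,T(np.array([[0,0,.007],[.043,0,.007]])),.008,box)
    a=np.linspace(0,2*np.pi,40)
    caps(im,n,T(np.c_[.056+.014*np.cos(a),.014*np.sin(a),.007+0*a]),.006,box)
def stand(im,n,q,box):
    x,y,yaw,g=q
    T=lambda p:rz(p,x,y,yaw)
    a=np.linspace(0,np.pi,20)
    bowl=np.c_[.016-.016*np.cos(a),0*a,g-.017-.016*np.sin(a)]
    caps(im,n,T(np.r_[[[0,0,g+.010]],bowl,[[.032,0,g+.016]]]),.008,box)
    caps(im,n,T(np.array([[.032,0,g+.016],[.032,-.10,g+.016]])),.010,box)
def mask(im):
    return im
def soft(n,f,q,box):
    im=np.zeros(((box[3])*S,(box[2])*S),np.float32);f(im,n,q,box)
    return cv2.GaussianBlur(cv2.resize(im,(box[2],box[3]),interpolation=cv2.INTER_AREA),(0,0),.6)
def obs(n,box,lo,hi,f):
    g=cv2.imread(f"pics/{f}.png" ).max(2).astype(np.float32)
    g=g[box[1]:box[1]+box[3],box[0]:box[0]+box[2]]
    return np.clip((g-lo)/(hi-lo),0,1)
E
python3 - <<'E'
from h import *
print("shank",tri((400.3,246.4),(236.8,247)),"nose",tri((400.2,262.5),(233.5,237.8)))
print("ring",ray("top",(271.1,286.4),.007),ray("scene",(305+37.4,210+36),.007),tri((271.1,286.4),(342.4,246)))
print("grip top c",ray("top",(245+32.7,270+36.5),.042))
from fit import *
tb=(250,272,56,54);sb=(305,212,52,44)
for n,b,f in(("top",tb,"top0"),("scene",sb,"scene0")):
    g=cv2.imread(f"pics/{f}.png").max(2)[b[1]:b[1]+b[3],b[0]:b[0]+b[2]];print(np.percentile(g,[5,50,90,97]))
E
```

```text
shank [ 0.60248222 -0.15881952  0.22908834] nose [ 0.57018845 -0.15950836  0.22243806]
ring [0.53621138 0.12125159 0.007     ] [0.53605514 0.12060592 0.007     ] [0.5361408  0.12104823 0.00697753]
grip top c [0.48502974 0.09929857 0.042     ]
[ 67.  68. 248. 254.]
[ 57.  62. 152. 188.]
```

```bash
cat > run.py <<'E'
from fit import *
kt=(250,272,56,54);ks=(305,212,52,44)
ht=(390,238,34,34);hs=(216,228,32,42)
def go(f,views,q0,sc):
    O=[(n,b,obs(n,b,lo,hi,im)) for n,b,lo,hi,im in views]
    def cost(p,only=None):
        q=q0+p*sc
        return sum(((soft(n,f,q,b)-o)**2).sum() for n,b,o in O if only in(None,n))
    best=None
    for s in(1,.4):
        m=minimize(cost,np.zeros(len(q0)) if best is None else best.x,method="Nelder-Mead",options=dict(initial_simplex=None if best is None else None,xatol=.01,fatol=.01,maxiter=400)) if best is not None else minimize(cost,np.zeros(len(q0)),method="Powell",options=dict(maxiter=20))
        best=m
    q=q0+best.x*sc
    print(f.__name__,q,"yaw",np.degrees(q[2]),best.fun,[cost(best.x,n) for n in("top","scene")])
    return q,O
yaw=np.arctan2(.1212-.0993,.5361-.4850)
q,O=go(key,[("top",kt,68,220,"top0"),("scene",ks,62,150,"scene0")],np.array([.485,.0993,yaw]),np.array([.004,.004,.05]))
for n,b,o in O: pass
A=O
q2,B=go(stand,[("top",ht,68,220,"top0"),("scene",hs,62,150,"scene0")],np.array([.570,-.159,0.,.210]),np.array([.004,.004,.1,.006]))
R=[]
for f,qq,OO in((key,q,A),(stand,q2,B)):
    for n,b,o in OO:
        m=soft(n,f,qq,b);R.append(cv2.resize(np.dstack([o,m,0*o])*255,(390,290),interpolation=cv2.INTER_NEAREST))
cv2.imwrite("pics/fit0.png",np.vstack([np.hstack(R[:2]),np.hstack(R[2:])]))
E
python3 run.py
```

```text
key [0.48480599 0.09955112 0.40474665] yaw 23.19027476068788 113.06080627441406 [np.float32(36.699375), np.float32(76.36143)]
stand [ 0.57004152 -0.15980942 -0.03121293  0.21132651] yaw -1.788368981832881 31.465408325195312 [np.float32(21.359997), np.float32(10.1054125)][ WARN:0@1.508] global loadsave.cpp:1063 imwrite_ Unsupported depth image for selected encoder is fallbacked to CV_8U.
```

View pics/fit0.png

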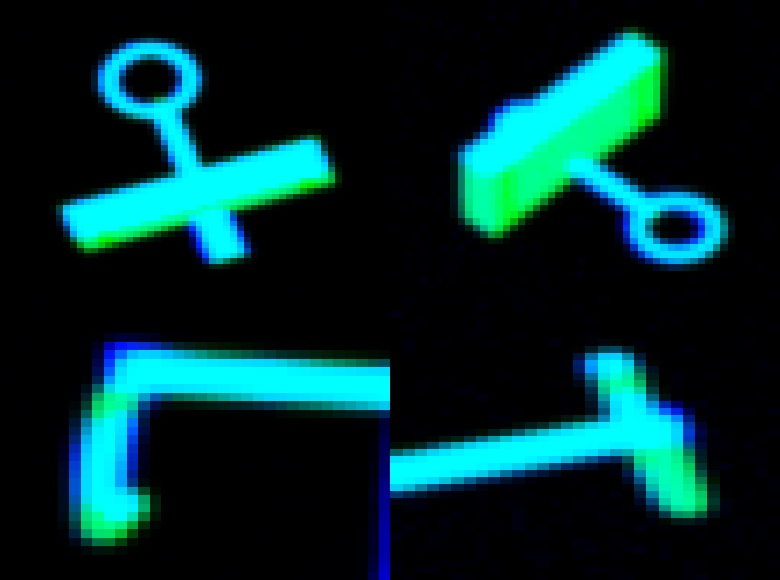

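```bash
cat > goto.py <<'E'
import sys,json,numpy as np
from scipy.spatial.transform import Rotation as R
from cell import sensors
def rows(waypts,hold=0,step=38,turn=6.8):
    s=sensors.get_state();p=np.array(s["tool_pos"]);r0=R.from_euler("xyz",s["eef_rot"],degrees=True)
    out=[];cp,cr=p,r0
    for tp,te in waypts:
        tp=np.array(tp);tr=te if isinstance(te,R) else R.from_euler("xyz",te,degrees=True)
        dr=(cr.inv()*tr).as_rotvec()
        n=max(1,int(np.ceil(max(np.linalg.norm(tp-cp)*1000/step,np.degrees(np.linalg.norm(dr))/turn))))
        for i in range(1,n+1):
            P=cp+(tp-cp)*i/n;Q=cr*R.from_rotvec(dr*i/n)
            out.append(list(np.round(r0.inv().apply(P-p)*1000,1))+list(np.round((r0.inv()*Q).as_rotvec(degrees=True),1)))
        cp,cr=tp,tr
    out+= [out[-1]]*hold
    for i in range(0,len(out),12): print(json.dumps([float(v) for r in out[i:i+12] for v in r]))
E
python3 - <<'E'
from goto import *
rows([((.4848,.0996,.16),(180,0,113.2))],step=35)
E
```

```text
[-24.7, -23.9, 3.3, -0.0, 0.0, 2.9, -49.3, -47.8, 6.6, -0.0, 0.0, 5.8, -74.0, -71.7, 9.8, -0.0, 0.0, 8.7, -98.7, -95.6, 13.1, -0.0, 0.0, 11.6, -123.3, -119.5, 16.4, -0.0, 0.0, 14.5, -148.0, -143.5, 19.7, -0.0, 0.0, 17.4, -172.7, -167.4, 23.0, -0.0, 0.0, 20.3, -197.3, -191.3, 26.3, -0.0, 0.0, 23.2, -222.0, -215.2, 29.5, -0.0, 0.0, 26.1, -246.6, -239.1, 32.8, -0.1, 0.0, 29.0, -271.3, -263.0, 36.1, -0.1, 0.0, 31.9, -296.0, -286.9, 39.4, -0.1, 0.0, 34.8]
[-320.6, -310.8, 42.7, -0.1, 0.0, 37.7, -345.3, -334.7, 45.9, -0.1, 0.0, 40.6, -370.0, -358.6, 49.2, -0.1, 0.0, 43.5, -394.6, -382.5, 52.5, -0.1, 0.0, 46.4, -419.3, -406.4, 55.8, -0.1, 0.0, 49.2, -444.0, -430.4, 59.1, -0.1, 0.0, 52.1]
```

>>> {"fn": "send_rows", "kwargs": {"rows": [-25,-24,3,0,0,3,-49,-48,7,0,0,6,-74,-72,10,0,0,9,-99,-96,13,0,0,12,-123,-120,16,0,0,15,-148,-144,20,0,0,17,-173,-167,23,0,0,20,-197,-191,26,0,0,23,-222,-215,30,0,0,26,-247,-239,33,0,0,29,-271,-263,36,0,0,32,-296,-287,39,0,0,35], "claw": 44, "force": 45}}

```text
time_s: 1.1
tool_pos: [0.3781, 0.2742, 0.1794]
eef_rot: [-179.9, 0.0, 130.2]
force: [-0.3, 0.3, -0.1]
grip_width: 0.469
```

Run:
```python
from goto import *
rows([((.4848,.0996,.15),(180,0,113.2))],step=35,hold=3)
```

```text
[-33.7, -5.2, 4.9, -0.0, 0.0, 2.8, -67.4, -10.4, 9.9, -0.0, 0.0, 5.7, -101.1, -15.6, 14.8, -0.1, 0.0, 8.5, -134.8, -20.8, 19.7, -0.1, 0.0, 11.3, -168.5, -26.0, 24.7, -0.1, 0.0, 14.2, -202.2, -31.2, 29.6, -0.1, 0.0, 17.0, -202.2, -31.2, 29.6, -0.1, 0.0, 17.0, -202.2, -31.2, 29.6, -0.1, 0.0, 17.0, -202.2, -31.2, 29.6, -0.1, 0.0, 17.0]
```

>>> {"fn": "send_rows", "kwargs": {"rows": [-34,-5,5,0,0,3,-67,-10,10,0,0,6,-101,-16,15,0,0,9,-135,-21,20,0,0,11,-169,-26,25,0,0,14,-202,-31,30,0,0,17,-202,-31,30,0,0,17,-202,-31,30,0,0,17,-202,-31,30,0,0,17]}}

```text
time_s: 1.85
tool_pos: [0.4843, 0.1003, 0.1493]
eef_rot: [-179.9, 0.0, 113.2]
force: [0.8, 0.7, -0.5]
grip_width: 0.472
```

Run:
```python
from goto import *
rows([((.4848,.0996,.03),(180,0,113.2))],step=25,hold=3)
import cv2
from cell import grab_frame
for n,b in(("top",(220,240,120,110)),("scene",(280,170,120,110))):
    im=grab_frame(n)[:,:,::-1];cv2.imwrite(f"pics/{n}1.png",im)
    cv2.imwrite(f"pics/{n}1z.png",cv2.resize(im[b[1]:b[1]+b[3],b[0]:b[0]+b[2]],None,fx=4,fy=4,interpolation=cv2.INTER_CUBIC))
```

```text
[-0.2, 0.1, 23.9, -0.0, 0.0, 0.0, -0.3, 0.2, 47.7, -0.1, 0.0, 0.0, -0.5, 0.3, 71.6, -0.1, 0.0, 0.0, -0.6, 0.4, 95.4, -0.1, 0.0, 0.0, -0.8, 0.5, 119.3, -0.1, 0.0, 0.0, -0.8, 0.5, 119.3, -0.1, 0.0, 0.0, -0.8, 0.5, 119.3, -0.1, 0.0, 0.0, -0.8, 0.5, 119.3, -0.1, 0.0, 0.0]
```

View pics/scene1z.png

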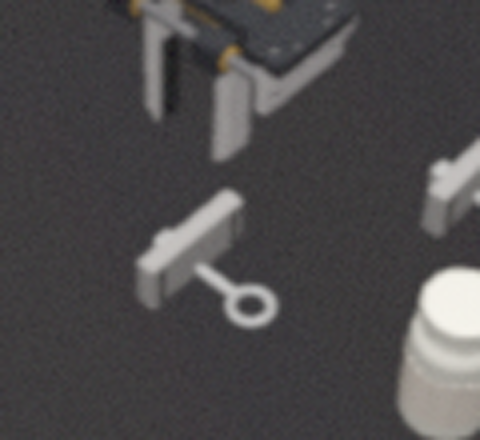

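The open fingers (crop 155–235, 30–160) straddle the key's grip (crop 190,245) from above and are aligned across it. I'll go down and grip.

>>> {"fn": "send_rows", "kwargs": {"rows": [0,0,24,0,0,0,0,0,48,0,0,0,-0.5,0.5,72,0,0,0,-0.8,0.5,95,0,0,0,-0.8,0.5,110,0,0,0,-0.8,0.5,119,0,0,0,-0.8,0.5,119,0,0,0,-0.8,0.5,119,0,0,0]}}

```text
time_s: 2.62
tool_pos: [0.4849, 0.1009, 0.0311]
eef_rot: [-179.9, 0.1, 113.4]
force: [0.6, 0.8, -0.1]
grip_width: 0.468
```

>>> {"fn": "send_rows", "kwargs": {"rows": [0,0,0,0,0,0,0,0,0,0,0,0,0,0,0,0,0,0,0,0,0,0,0,0,0,0,0,0,0,0,0,0,0,0,0,0,0,0,0,0,0,0,0,0,0,0,0,0], "claw": 0, "force": 45}}

```text
time_s: 3.28
tool_pos: [0.4852, 0.1008, 0.0315]
eef_rot: [-179.9, 0.1, 113.4]
force: [-1.1, -0.4, 4.7]
grip_width: 0.164
```

Run:
```python
from goto import *
import cv2
from cell import grab_frame
print(sensors.get_state()["force"],sensors.get_state()["grip_width"]*94)
im=grab_frame("scene")[:,:,::-1];b=(280,170,120,110)
cv2.imwrite(f"pics/s2z.png",cv2.resize(im[b[1]:b[1]+b[3],b[0]:b[0]+b[2]],None,fx=4,fy=4,interpolation=cv2.INTER_CUBIC))
```

```text
[-1.13437862 -0.37616358  4.69875925] 15.37620004407047
```

View pics/s2z.png

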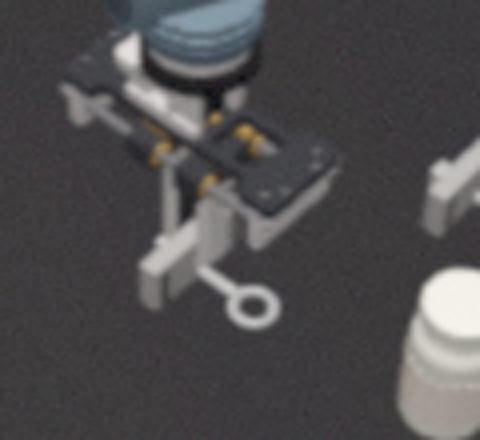

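Run:
```python
from goto import *
rows([((.4852,.1008,.10),(180,0,113.4)),((.50,.02,.29),(180,0,102)),((.514,-.12,.29),(180,0,88.2))],step=32,hold=0)
```

```text
[-0.0, -0.0, -22.8, -0.0, 0.0, -0.0, -0.1, -0.0, -45.7, -0.0, 0.0, -0.0, -0.1, -0.1, -68.5, -0.1, 0.1, -0.0, -11.6, -2.7, -95.6, -0.1, 0.1, 1.6, -23.0, -5.4, -122.8, -0.1, 0.1, 3.3, -34.5, -8.1, -149.9, -0.1, 0.1, 4.9, -46.0, -10.8, -177.0, -0.1, 0.1, 6.5, -57.4, -13.4, -204.1, -0.1, 0.1, 8.1, -68.9, -16.1, -231.3, -0.1, 0.1, 9.8, -80.4, -18.8, -258.4, -0.1, 0.1, 11.4, -107.2, -27.3, -258.3, -0.1, 0.1, 14.2, -134.0, -35.9, -258.3, -0.1, 0.1, 16.9]
[-160.8, -44.4, -258.3, -0.1, 0.1, 19.7, -187.6, -53.0, -258.2, -0.1, 0.1, 22.4, -214.4, -61.5, -258.2, -0.1, 0.1, 25.2]
```

>>> {"fn": "send_rows", "kwargs": {"rows": [0,0,-12,0,0,0,0,0,-35,0,0,0,0,0,-65,0,0,0,-12,-3,-95,0,0,2,-23,-5,-123,0,0,3,-35,-8,-150,0,0,5,-46,-11,-177,0,0,7,-57,-13,-204,0,0,8,-69,-16,-231,0,0,10,-80,-19,-258,0,0,11,-107,-27,-258,0,0,14,-134,-36,-258,0,0,17]}}

```text
time_s: 4.33
tool_pos: [0.5064, -0.0368, 0.2915]
eef_rot: [179.8, 0.2, 96.3]
force: [0.4, -0.2, -1.5]
grip_width: 0.169
```

Run:
```python
from goto import *
rows([((.514,-.13,.29),(180,0,88.2))],step=28,hold=4)
```

```text
[-23.4, -0.7, 0.4, 0.0, 0.0, 2.0, -46.7, -1.4, 0.9, 0.1, 0.1, 4.1, -70.1, -2.1, 1.3, 0.1, 0.1, 6.1, -93.5, -2.7, 1.7, 0.2, 0.2, 8.1, -93.5, -2.7, 1.7, 0.2, 0.2, 8.1, -93.5, -2.7, 1.7, 0.2, 0.2, 8.1, -93.5, -2.7, 1.7, 0.2, 0.2, 8.1, -93.5, -2.7, 1.7, 0.2, 0.2, 8.1]
```

>>> {"fn": "send_rows", "kwargs": {"rows": [-23,-1,0,0,0,2,-47,-1,1,0,0,4,-70,-2,1,0,0,6,-93,-3,2,0,0,8,-93,-3,2,0,0,8,-93,-3,2,0,0,8,-93,-3,2,0,0,8,-93,-3,2,0,0,8]}}

```text
time_s: 5.0
tool_pos: [0.5136, -0.1286, 0.2894]
eef_rot: [179.8, 0.1, 88.4]
force: [-0.2, 0.1, -1.1]
grip_width: 0.166
```

Run:
```python
import cv2,numpy as np
from cell import grab_frame,sensors
from h import proj
s=sensors.get_state();print(s["tool_pos"],s["eef_rot"],s["force"])
Z=[]
for n,b in(("top",(360,220,100,75)),("scene",(190,180,100,75))):
    im=np.ascontiguousarray(grab_frame(n)[:,:,::-1]);cv2.imwrite(f"pics/{n}3.png",im)
    Z.append(cv2.resize(im[b[1]:b[1]+b[3],b[0]:b[0]+b[2]],None,fx=4,fy=4,interpolation=cv2.INTER_CUBIC))
    print(n,proj(n,s["tool_pos"]+np.array([.056,-.002,-.0245]))[0])
cv2.imwrite("pics/z3.png",np.vstack(Z))
```

```text
[ 0.51358056 -0.12862024  0.28943898] [1.79833092e+02 1.15295665e-01 8.84210528e+01] [-0.16311241  0.14310748 -1.10518542]
top [[388.54487271 257.96255637]]
scene [[243.9120314  220.23815242]]
```

View pics/z3.png

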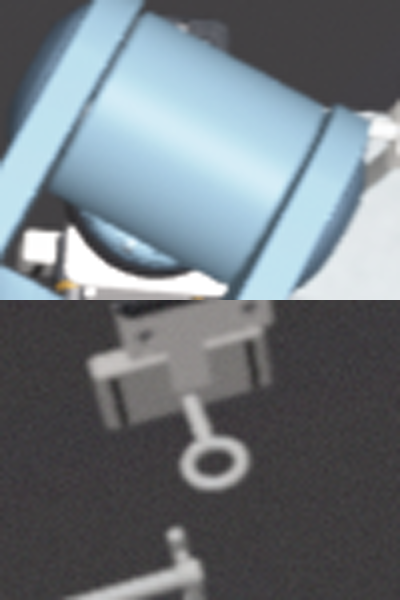

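Run:
```python
from fit import *
b=(228,200,30,34)
o=obs("scene",b,62,160,"scene3")
yaw=np.radians(-1.6)
a=np.linspace(0,2*np.pi,40)
def ringm(im,n,q,box):
    T=lambda p:rz(p,q[0],q[1],yaw)
    caps(im,n,T(np.c_[.014*np.cos(a),.014*np.sin(a),q[2]+0*a]),.006,box)
    caps(im,n,T(np.array([[-.014,0,q[2]],[-.042,0,q[2]]])),.008,box)
m0=np.zeros_like(o);m0[10:,:]=1
e0=np.array([.5136+.056,-.1286-.0025,.265])
f=lambda p:(((soft("scene",ringm,[e0[0]+p[0]*.003,e0[1]+p[1]*.003,e0[2]],b)-o)**2)*m0).sum()
r=minimize(f,[0,0],method="Powell");print(r.x*3,"mm",r.fun,f([0,0]))
```

```text
[-0.60165142 -0.86852021] mm 7.5286655 11.967396
```

Run:
```python
from goto import *
rows([((.5154,-.1564,.275),(180,0,88.2))],step=12,hold=4)
```

```text
[-9.2, 0.8, 4.9, 0.1, 0.0, 0.1, -18.5, 1.6, 9.8, 0.1, 0.1, 0.2, -27.7, 2.4, 14.7, 0.2, 0.1, 0.2, -27.7, 2.4, 14.7, 0.2, 0.1, 0.2, -27.7, 2.4, 14.7, 0.2, 0.1, 0.2, -27.7, 2.4, 14.7, 0.2, 0.1, 0.2, -27.7, 2.4, 14.7, 0.2, 0.1, 0.2]
```

>>> {"fn": "send_rows", "kwargs": {"rows": [-9,1,5,0,0,0,-18.5,1.5,10,0.1,0.1,0,-27.7,2.4,14.7,0.2,0.1,0.2,-27.7,2.4,14.7,0.2,0.1,0.2,-27.7,2.4,14.7,0.2,0.1,0.2,-27.7,2.4,14.7,0.2,0.1,0.2,-27.7,2.4,14.7,0.2,0.1,0.2]}}

```text
time_s: 5.68
tool_pos: [0.5155, -0.1564, 0.2752]
eef_rot: [180.0, 0.0, 88.2]
force: [0.2, 0.6, -0.6]
grip_width: 0.168
```

```bash
cat > look.py <<'E'
import cv2,numpy as np,sys
from cell import grab_frame,sensors
s=sensors.get_state();print(s["time_s"],np.round(s["tool_pos"],4),np.round(s["eef_rot"],2),np.round(s["force"],2),np.round(s["ft_torque"],2))
k=sys.argv[1];Z=[]
for n,b in((("scene",(190,200,100,75)),) if len(sys.argv)<3 else (("scene",(190,200,100,75)),("top",(350,220,100,75)))):
    im=np.ascontiguousarray(grab_frame(n)[:,:,::-1]);cv2.imwrite(f"pics/{n}{k}.png",im)
    Z.append(cv2.resize(im[b[1]:b[1]+b[3],b[0]:b[0]+b[2]],None,fx=6,fy=6,interpolation=cv2.INTER_CUBIC))
cv2.imwrite(f"pics/z{k}.png",cv2.resize(np.vstack(Z),None,fx=1/len(Z),fy=1/len(Z)))
E
python3 look.py 4
```

```text
5.6833 [ 0.5155 -0.1564  0.2752] [1.7999e+02 3.0000e-02 8.8230e+01] [ 0.17  0.58 -0.63] [-0.07  0.07  0.02]
```

View pics/z4.png

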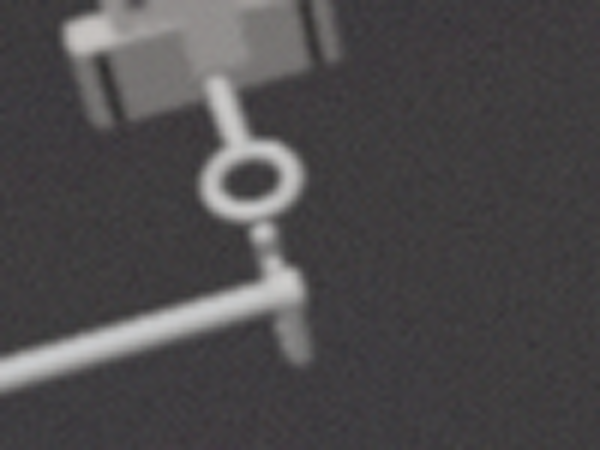

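Run:
```python
from h import *
for p in([.5708,-.1598,.2507],[.5708,-.1598,.221],[.570,-.1598,.2213],[.602,-.161,.2273]):
    u=proj("scene",np.array(p))[0][0];print(p,u,(u-[190,200]+.5)*6)
```

```text
[0.5708, -0.1598, 0.2507] [231.5043997 229.4783937] [252.02639822 179.87036222]
[0.5708, -0.1598, 0.221] [233.75137947 238.45068341] [265.50827682 233.70410043]
[0.57, -0.1598, 0.2213] [233.62119992 238.09208752] [264.72719951 231.55252513]
[0.602, -0.161, 0.2273] [237.0397274  247.54752338] [285.23836437 288.28514028]
```

Ring centre (252,180) and nose top (263,232) both match the model's predictions of (252,180) and (265,232), so alignment is good. I'll go down slowly over the nose.

>>> {"fn": "send_rows", "kwargs": {"rows": [0,0,5,0,0,0,0,0,10,0,0,0,0,0,15,0,0,0,0,0,19,0,0,0,0,0,22,0,0,0,0,0,25,0,0,0,0,0,28,0,0,0,0,0,28,0,0,0,0,0,28,0,0,0]}}

```text
time_s: 6.48
tool_pos: [0.5154, -0.1563, 0.2472]
eef_rot: [180.0, 0.0, 88.2]
force: [0.1, 0.6, -1.0]
grip_width: 0.167
```

```bash
python3 look.py 5
```

```text
6.4833 [ 0.5154 -0.1563  0.2472] [1.800e+02 3.000e-02 8.824e+01] [ 0.13  0.58 -1.01] [-0.05 -0.    0.01]
```

View pics/z5.png

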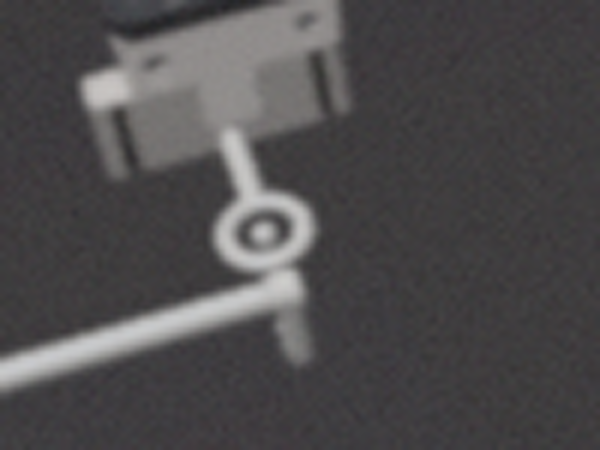

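The nose tip (264,233) shows centred inside the ring. I'll feel for the gate in small steps.

>>> {"fn": "send_rows", "kwargs": {"rows": [0,0,1,0,0,0,0,0,2,0,0,0,0,0,3,0,0,0,0,0,4,0,0,0,0,0,4,0,0,0]}}

```text
time_s: 6.95
tool_pos: [0.5154, -0.1563, 0.2432]
eef_rot: [180.0, 0.0, 88.2]
force: [0.8, 1.0, -1.2]
grip_width: 0.166
```

>>> {"fn": "send_rows", "kwargs": {"rows": [0,0,1,0,0,0,0,0,2,0,0,0,0,0,3,0,0,0,0,0,3,0,0,0]}}

```text
time_s: 7.28
tool_pos: [0.5153, -0.1563, 0.2399]
eef_rot: [-180.0, 0.0, 88.2]
force: [-0.7, 0.1, -0.6]
grip_width: 0.167
```

>>> {"fn": "send_rows", "kwargs": {"rows": [0,0,1,0,0,0,0,0,2,0,0,0,0,0,3,0,0,0,0,0,3,0,0,0]}}

```text
time_s: 7.62
tool_pos: [0.5154, -0.1564, 0.2375]
eef_rot: [-180.0, 0.0, 88.2]
force: [-3.1, 0.9, 4.4]
grip_width: 0.162
```

>>> {"fn": "send_rows", "kwargs": {"rows": [0,0,1.5,0,0,0,0,0,3,0,0,0,0,0,4,0,0,0,0,0,4,0,0,0]}}

```text
time_s: 7.95
tool_pos: [0.5155, -0.1564, 0.2336]
eef_rot: [180.0, 0.1, 88.2]
force: [-2.7, -0.0, 4.7]
grip_width: 0.165
```

>>> {"fn": "send_rows", "kwargs": {"rows": [0,0,1.5,0,0,0,0,0,3,0,0,0,0,0,4,0,0,0,0,0,4,0,0,0]}}

```text
time_s: 8.28
tool_pos: [0.5163, -0.1566, 0.2305]
eef_rot: [179.8, 0.1, 88.2]
force: [-3.1, 2.0, 6.7]
grip_width: 0.17
```

>>> {"fn": "send_rows", "kwargs": {"rows": [-0.2,0.3,1.5,0,0,0,-0.2,0.6,3,0,0,0,-0.2,0.6,4,0,0,0,-0.2,0.6,4,0,0,0]}}

```text
time_s: 8.62
tool_pos: [0.5167, -0.1571, 0.2268]
eef_rot: [179.9, 0.1, 88.2]
force: [-5.4, -0.1, 5.5]
grip_width: 0.17
```

```bash
python3 look.py 6
```

```text
8.6167 [ 0.5167 -0.1571  0.2268] [1.7987e+02 1.3000e-01 8.8240e+01] [-5.38 -0.11  5.52] [-0.17  0.84 -0.02]
```

View pics/z6.png

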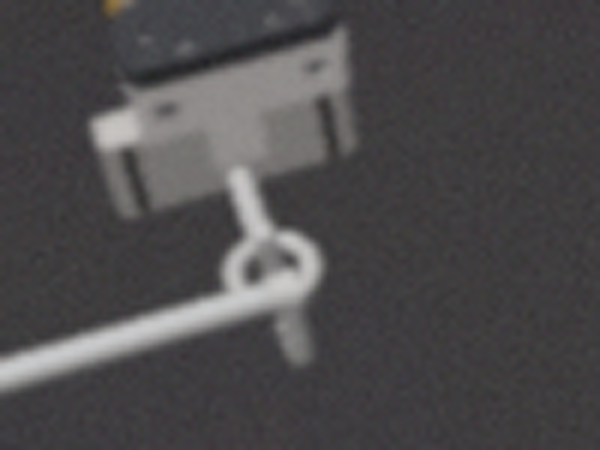

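>>> {"fn": "send_rows", "kwargs": {"rows": [0.4,-0.8,1,0,0,0,0.7,-1.5,2,0,0,0,0.7,-1.8,4,0,0,0,0.7,-1.8,4,0,0,0]}}

```text
time_s: 9.0
tool_pos: [0.5144, -0.157, 0.2224]
eef_rot: [179.9, 0.2, 88.2]
force: [-4.2, -2.1, 3.0]
grip_width: 0.166
```

>>> {"fn": "send_rows", "kwargs": {"rows": [0,0,1.5,0,0,0,0,0,3,0,0,0,0,0,4,0,0,0,0,0,4,0,0,0]}}

```text
time_s: 9.33
tool_pos: [0.514, -0.157, 0.2177]
eef_rot: [-180.0, 0.2, 88.2]
force: [-4.6, -1.2, 1.3]
grip_width: 0.166
```

>>> {"fn": "send_rows", "kwargs": {"rows": [0,0.3,1,0,0,0,0,0.5,2,0,0,0,0,0.5,3,0,0,0,0,0.5,3,0,0,0]}}

```text
time_s: 9.67
tool_pos: [0.5141, -0.1563, 0.2131]
eef_rot: [-179.9, 0.1, 88.2]
force: [-0.0, 0.5, -0.7]
grip_width: 0.166
```

>>> {"fn": "send_rows", "kwargs": {"rows": [0,0,1,0,0,0,0,0,2,0,0,0,0,0,2,0,0,0,0,0,2,0,0,0]}}

```text
time_s: 10.0
tool_pos: [0.5143, -0.1562, 0.2111]
eef_rot: [-179.9, 0.1, 88.2]
force: [0.0, -0.0, -1.4]
grip_width: 0.17
```

```bash
python3 look.py 7
cat > tilt.py <<'E'
import sys,numpy as np
a=[float(v) for v in sys.argv[1:]]  # th_end,n,hold, dy,dz extra
c=np.array([69.4,24.5])
from cell import sensors
print(np.round(sensors.get_state()["joint_pos"],1))
out=[]
for i in range(1,int(a[1])+1):
    t=np.radians(a[0]*i/a[1]);y=c[0]-(c[0]*np.cos(t)+c[1]*np.sin(t));z=c[1]-(-c[0]*np.sin(t)+c[1]*np.cos(t))
    out.append([0,round(y+a[3]*i/a[1],1),round(z+a[4]*i/a[1],1),round(-a[0]*i/a[1],1),0,0])
out+=[out[-1]]*int(a[2]);print([float(v) for r in out for v in r])
E
python3 tilt.py 30 6 3 1 0
```

```text
10.0 [ 0.5143 -0.1562  0.2111] [-1.7994e+02  8.0000e-02  8.8220e+01] [ 0.02 -0.01 -1.43] [-0.06  0.08  0.06]
[-2.890e+01 -6.000e-01  1.062e+02 -1.000e-01  7.450e+01 -2.710e+01]
[0.0, -1.7, 6.1, -5.0, 0.0, 0.0, 0.0, -2.9, 12.4, -10.0, 0.0, 0.0, 0.0, -3.5, 18.8, -15.0, 0.0, 0.0, 0.0, -3.5, 25.2, -20.0, 0.0, 0.0, 0.0, -3.0, 31.6, -25.0, 0.0, 0.0, 0.0, -2.0, 38.0, -30.0, 0.0, 0.0, 0.0, -2.0, 38.0, -30.0, 0.0, 0.0, 0.0, -2.0, 38.0, -30.0, 0.0, 0.0, 0.0, -2.0, 38.0, -30.0, 0.0, 0.0]
```

View pics/z7.png

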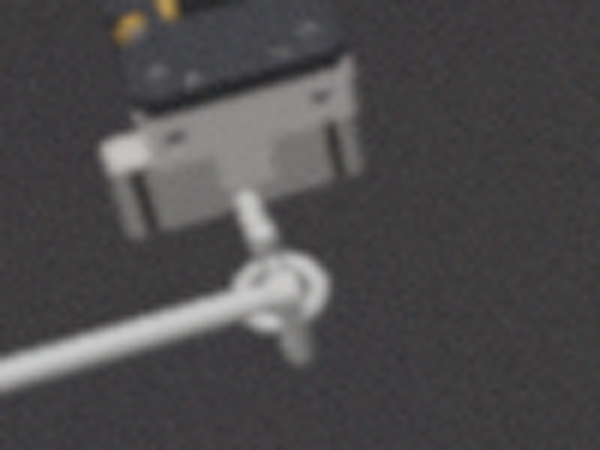

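The ring now surrounds the hook below the rod (ring centre about (283,292)). The force has dropped to about zero, so the gate has snapped shut. Next I'll tilt the key down about the bowl so it swings little when released.

>>> {"fn": "send_rows", "kwargs": {"rows": [0,-1.7,6.1,-5,0,0,0,-2.9,12.4,-10,0,0,0,-3.5,18.8,-15,0,0,0,-3.5,25.2,-20,0,0,0,-3,31.6,-25,0,0,0,-2,38,-30,0,0,0,-2,38,-30,0,0,0,-2,38,-30,0,0,0,-2,38,-30,0,0]}}

```text
time_s: 10.8
tool_pos: [0.5128, -0.1567, 0.1743]
eef_rot: [150.1, 0.1, 88.2]
force: [0.7, -0.1, -0.6]
grip_width: 0.168
```

```bash
python3 look.py 8
python3 - <<'E'
import numpy as np
from cell import sensors
s=sensors.get_state();print(np.round(s["joint_pos"],1))
# pivot/eye now
from scipy.spatial.transform import Rotation as R
r=R.from_euler("xyz",s["eef_rot"],degrees=True)
print(s["tool_pos"]+r.apply([0,.0554,.0245]),s["tool_pos"]+r.apply([0,.0694,.0245]))
E
```

```text
10.8 [ 0.5128 -0.1567  0.1743] [1.501e+02 1.400e-01 8.824e+01] [ 0.74 -0.11 -0.63] [-0.07  0.41 -0.  ]
[-37.7 -15.  127.   24.1  45.6 -49.6]
[ 0.57333103 -0.15849216  0.18084297] [ 0.58545897 -0.15884256  0.18782799]
```

View pics/z8.png

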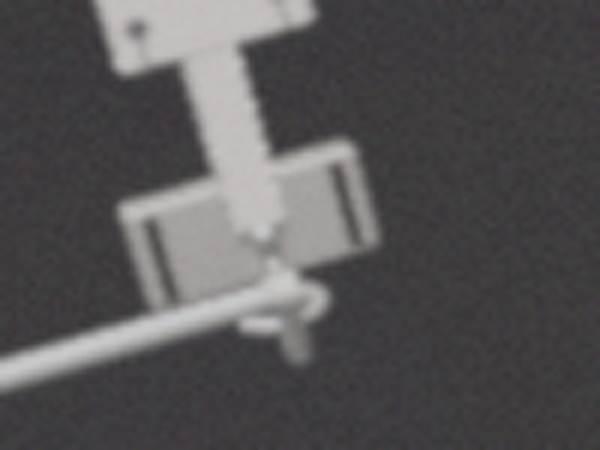

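```bash
python3 tilt.py 20 5 3 0 0
```

```text
[-37.7 -15.  127.   24.1  45.6 -49.6]
[0.0, -1.5, 4.9, -4.0, 0.0, 0.0, 0.0, -2.7, 9.9, -8.0, 0.0, 0.0, 0.0, -3.6, 15.0, -12.0, 0.0, 0.0, 0.0, -4.1, 20.1, -16.0, 0.0, 0.0, 0.0, -4.2, 25.2, -20.0, 0.0, 0.0, 0.0, -4.2, 25.2, -20.0, 0.0, 0.0, 0.0, -4.2, 25.2, -20.0, 0.0, 0.0, 0.0, -4.2, 25.2, -20.0, 0.0, 0.0]
```

>>> {"fn": "send_rows", "kwargs": {"rows": [0,-1.5,5,-4,0,0,0,-2.7,10,-8,0,0,0,-3.6,15,-12,0,0,0,-4.1,20,-16,0,0,0,-4.2,25,-20,0,0,0,-4.2,25,-20,0,0,0,-4.2,25,-20,0,0]}}

```text
time_s: 11.43
tool_pos: [0.522, -0.1569, 0.1503]
eef_rot: [130.2, 0.1, 88.3]
force: [0.5, 0.4, -0.7]
grip_width: 0.169
```

Run:
```python
import numpy as np
from cell import sensors
s=sensors.get_state();print(np.round(s["joint_pos"],1))
from scipy.spatial.transform import Rotation as R
r=R.from_euler("xyz",s["eef_rot"],degrees=True)
print(s["tool_pos"]+r.apply([0,.0554,.0245]),s["tool_pos"]+r.apply([0,.0694,.0245]))
```

```text
[-43.9 -15.9 137.6  63.8  34.8 -89.4]
[ 0.57643477 -0.15845531  0.17673684] [ 0.58547592 -0.15871154  0.18742291]
```

>>> {"fn": "send_rows", "kwargs": {"rows": [0,-0.8,0.6,0,0,0,0,-1.5,1.3,0,0,0,0,-1.5,1.3,0,0,0]}}

```text
time_s: 11.68
tool_pos: [0.5228, -0.1572, 0.1494]
eef_rot: [130.2, 0.1, 88.4]
force: [0.2, -0.4, -2.0]
grip_width: 0.166
```

>>> {"fn": "send_rows", "kwargs": {"rows": [0,0,0,0,0,0,0,0,0,0,0,0,0,0,0,0,0,0,0,0,0,0,0,0,0,0,0,0,0,0], "claw": 44}}

```text
time_s: 12.1
tool_pos: [0.523, -0.1573, 0.1498]
eef_rot: [130.2, 0.2, 88.3]
force: [-0.6, 0.9, -1.4]
grip_width: 0.461
```

```bash
python3 look.py 9
```

```text
12.1 [ 0.523  -0.1573  0.1498] [130.19   0.16  88.34] [-0.55  0.85 -1.44] [-0.1   0.43  0.05]
```

View pics/z9.png

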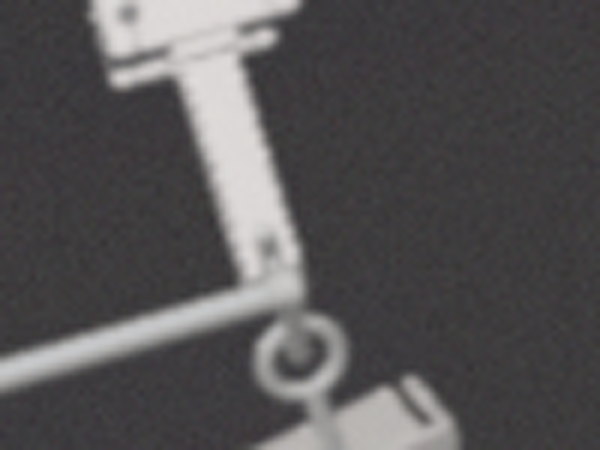

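The key has dropped out of the fingers and hangs by its ring on the hook (ring at about (300,355), grip below). I'll back the gripper out along its own axis.

>>> {"fn": "send_rows", "kwargs": {"rows": [0,0,-15,0,0,0,0,0,-40,0,0,0,0,0,-70,0,0,0,0,0,-100,0,0,0,0,0,-130,0,0,0,0,0,-150,0,0,0,0,0,-150,0,0,0,0,0,-150,0,0,0]}}

```text
time_s: 12.82
tool_pos: [0.416, -0.16, 0.2527]
eef_rot: [130.5, 0.2, 88.4]
force: [-0.0, -0.4, -0.5]
grip_width: 0.473
```

>>> {"fn": "send_rows", "kwargs": {"rows": [0,0,0,0,0,0,0,0,0,0,0,0,0,0,0,0,0,0,0,0,0,0,0,0,0,0,0,0,0,0,0,0,0,0,0,0,0,0,0,0,0,0,0,0,0,0,0,0,0,0,0,0,0,0,0,0,0,0,0,0,0,0,0,0,0,0,0,0,0,0,0,0]}}

```text
time_s: 13.82
tool_pos: [0.416, -0.16, 0.2527]
eef_rot: [130.5, 0.2, 88.4]
force: [0.0, 0.3, -0.0]
grip_width: 0.472
```

>>> {"fn": "send_rows", "kwargs": {"rows": [0,0,0,0,0,0,0,0,0,0,0,0,0,0,0,0,0,0,0,0,0,0,0,0,0,0,0,0,0,0,0,0,0,0,0,0,0,0,0,0,0,0,0,0,0,0,0,0,0,0,0,0,0,0,0,0,0,0,0,0,0,0,0,0,0,0,0,0,0,0,0,0]}}

```text
time_s: 14.82
tool_pos: [0.416, -0.16, 0.2527]
eef_rot: [130.5, 0.2, 88.4]
force: [0.6, 0.5, 0.8]
grip_width: 0.468
```

```bash
cat > sw.py <<'E'
import cv2,numpy as np,sys
from cell import grab_frame,sensors
k=sys.argv[1];print(sensors.get_state()["time_s"])
F=[grab_frame("scene").astype(float) for _ in range(10)]
b=(slice(230,320),slice(200,290))
print([round(float(np.abs(cv2.GaussianBlur(F[i],(0,0),1)-cv2.GaussianBlur(F[0],(0,0),1))[b].max()),1) for i in range(1,10)])
m=F[-1][:,:,::-1].astype(np.uint8);t=grab_frame("top")[:,:,::-1]
cv2.imwrite(f"pics/s{k}.png",m);cv2.imwrite(f"pics/t{k}.png",t)
r=lambda im,x,y:cv2.resize(im[y:y+100,x:x+100],None,fx=4,fy=4,interpolation=cv2.INTER_CUBIC)
cv2.imwrite(f"pics/st{k}.png",np.hstack([r(m,190,220),r(t,350,210)]))
E
python3 sw.py a
```

```text
14.8167
[18.1, 17.1, 64.7, 104.3, 121.9, 125.5, 120.6, 101.1, 65.1]
```

View pics/sta.png

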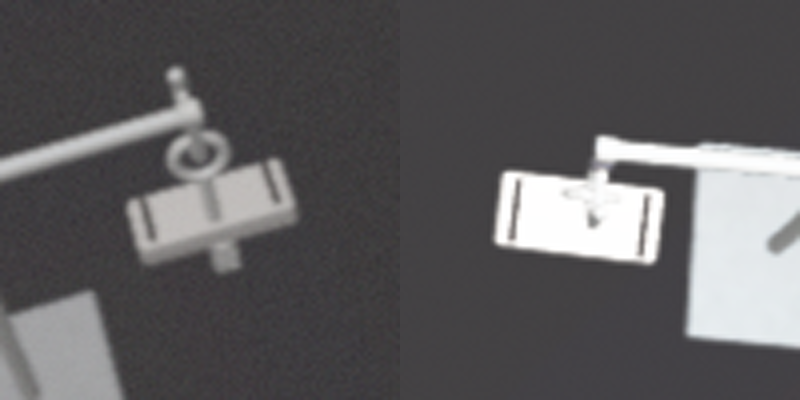

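The key hangs on the hook but is still swinging, so I'll wait.

>>> {"fn": "send_rows", "kwargs": {"rows": [0,0,0,0,0,0,0,0,0,0,0,0,0,0,0,0,0,0,0,0,0,0,0,0,0,0,0,0,0,0,0,0,0,0,0,0,0,0,0,0,0,0,0,0,0,0,0,0,0,0,0,0,0,0,0,0,0,0,0,0,0,0,0,0,0,0,0,0,0,0,0,0]}}

```text
time_s: 16.37
tool_pos: [0.416, -0.16, 0.2527]
eef_rot: [130.5, 0.2, 88.4]
force: [0.5, -0.7, -0.7]
grip_width: 0.466
```

>>> {"fn": "send_rows", "kwargs": {"rows": [0,0,0,0,0,0,0,0,0,0,0,0,0,0,0,0,0,0,0,0,0,0,0,0,0,0,0,0,0,0,0,0,0,0,0,0,0,0,0,0,0,0,0,0,0,0,0,0,0,0,0,0,0,0,0,0,0,0,0,0,0,0,0,0,0,0,0,0,0,0,0,0]}}

```text
time_s: 17.37
tool_pos: [0.416, -0.16, 0.2527]
eef_rot: [130.5, 0.2, 88.4]
force: [0.2, 0.3, 0.8]
grip_width: 0.472
```

>>> {"fn": "send_rows", "kwargs": {"rows": [0,0,0,0,0,0,0,0,0,0,0,0,0,0,0,0,0,0,0,0,0,0,0,0,0,0,0,0,0,0,0,0,0,0,0,0,0,0,0,0,0,0,0,0,0,0,0,0,0,0,0,0,0,0,0,0,0,0,0,0,0,0,0,0,0,0,0,0,0,0,0,0]}}

```text
time_s: 18.37
tool_pos: [0.416, -0.16, 0.2527]
eef_rot: [130.5, 0.2, 88.4]
force: [-1.0, 0.4, 0.2]
grip_width: 0.468
```

>>> {"fn": "send_rows", "kwargs": {"rows": [0,0,0,0,0,0,0,0,0,0,0,0,0,0,0,0,0,0,0,0,0,0,0,0,0,0,0,0,0,0,0,0,0,0,0,0,0,0,0,0,0,0,0,0,0,0,0,0,0,0,0,0,0,0,0,0,0,0,0,0,0,0,0,0,0,0,0,0,0,0,0,0]}}

```text
time_s: 19.37
tool_pos: [0.416, -0.16, 0.2527]
eef_rot: [130.5, 0.2, 88.4]
force: [0.5, 0.4, -0.8]
grip_width: 0.467
```

```bash
python3 sw.py b
```

```text
19.3667
[3.6, 3.5, 3.4, 3.5, 3.3, 3.9, 3.9, 3.3, 3.7]
```

```bash
python3 sw.py c
python3 - <<'E'
import cv2,numpy as np
a=cv2.imread("pics/t0.png") if 0 else cv2.imread("pics/top0.png");b=cv2.imread("pics/tc.png")
d=cv2.GaussianBlur(a,(0,0),1).astype(int)-cv2.GaussianBlur(b,(0,0),1)
for n,(x,y,w,h) in dict(driver=(165,260,50,50),bottle=(220,210,40,45),block=(260,192,55,35),base=(430,265,40,35)).items():print(n,abs(d[y:y+h,x:x+w]).max())
E
```

```text
19.9167
[3.5, 3.5, 3.3, 3.3, 4.2, 3.4, 3.9, 3.4, 3.9]
driver 1
bottle 1
block 1
base 1
```

View pics/stc.png

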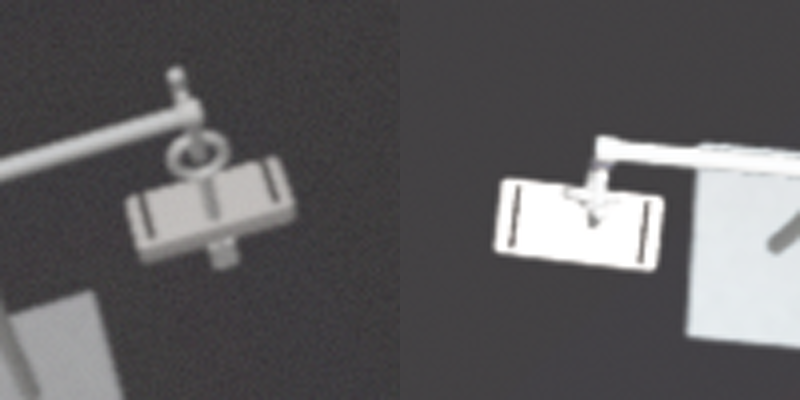

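The key hangs still through the bowl, with the ring at crop (198,155) and the grip below it. The bystanders are unchanged and the robot is well clear, so I'm handing in.

```bash
python3 -c "
from cell import hand_in
print(hand_in())"
```

```text
the job is handed in; nothing more can be done
None
```

The key with the round eye is hanging on the snap hook. I handed the job in at about 20 s of the 54 s allowed; no verdict was reported.

**What I did:**
- I found the key and hook from the two cameras and gripped the key above its stem.
- I lowered the eye over the nose and pressed the gate down in small steps. It first met the gate with the ring's centre about 0.215 m up, which puts the gate line at about 0.21 m.
- The highest force I read while pressing was about 8 N. It fell to zero with the ring's centre about 21 mm below the gate line, as the ring passed through.
- I tilted the key 50° about the bowl, let go and backed the gripper away.

**Last checks:**
- **Hanging:** both views show the ring on the hook with the grip down.
- **Swing:** the key was swinging at 15 s. From 19.4 s on, pictures compared over two half-second spells showed only camera noise.
- **Bystanders:** the driver, jar, tube block and stand base look the same in the top view as at the start.
- **Robot:** it is touching nothing.

I judged the gate shut from the force dropping to zero and the ring staying put; the gate bar itself is too small to see clearly in the pictures. During the push, one sideways correction went the wrong way by about 0.5 mm. I corrected it on the next move.

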